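Set the panel tester to its third load step and start it

TASK

Start a solar-panel test at the third load step: with the fingertips, gently push the tester's slide lever along its slot away from the home end, counting the clicks by feel, and stop in the third click without running on past it. Then press the round start button fully down, let it spring back up, and draw the hand clear. Only push and press; leave everything else on the bench where it is.

Things in the scene. Friction and masses are not known exactly. Their poses are not given: they have to be found in the camera images.
- tester: low grey case with a flat aluminium top, fixed to the bench, 220 (x) x 260 (y) x 50 mm high. Origin under its centre, z up. Its +x (away from the robot, yaw within 0.45 rad) is the way the lever is pushed. Slot along x at y = +55 mm, x = -66 to +66 mm; start button at x = -50, y = -70 mm; flat dark display at x = +72, y = -68 mm. Loose things on it stay 24 mm or more from the lever's path
- lever_top (a point): middle of the top of the slide lever: a black upright tab 12 mm thick (along the slot), 36 mm wide (across it), its underside 2 mm and its top 32 mm above the tester's plate (82 mm above the bench). Its axes are the tester's. Push its flat near (-x) face
- load_lever (a joint): lever travel in m: 0 at the near (home) end, stop 0.106, grows along the tester's +x. Starts in free travel, 0 to 0.018 (friction 0.4 N). Then five clicks: 0.038, 0.054, 0.070 (third), 0.086, 0.102. Midway before each is a hump: the push rises to 5 to 11 N, eases at the crest, and 1 to 3 mm on the lever jumps ahead into the click (1.5 mm play either way). It may stick right on a crest
- start_top (a point): middle of the top face of the start button: round grey button, 28 mm across, in a black round housing 44 mm across and 12 mm high on the tester's plate; the face stands 22 mm above the plate (72 mm above the bench). Pressed straight down; z up
- start (a joint): how far the start button is pressed, in m: 0 up, 0.006 fully down (stop); a spring of about 1.5 N at first and 5 N at full depth returns it
- offcut: small wooden offcut, 18 x 55 x 16 mm, loose on the tester's dark display; bystander. Origin under its centre
- jar_lid: loose white plastic lid, 42 mm across and 12 mm high, lying on the tester's plate between the lever and the button; bystander. Origin under its centre
- screw_jar: closed glass jar with a lid, 72 mm across, 95 mm high, standing 30 mm or more off the tester's left (+y) side; bystander. Origin under its centre
- glue_bottle: white bottle, 44 mm across, 110 mm high, standing 30 mm or more off the tester's right (-y) side; bystander. Origin under its centre
- mallet: hammer with wooden handle, lying to the left; bystander
- driver: screwdriver lying to the right; bystander

How it is judged (in metres and radians):
On the way, in this order (a step that is already met when the one before it is completed fails the run):
1. the lever rests in its third click (value of joint load_lever between 0.065 and 0.075 m and velocity of joint load_lever between -0.01 and 0.01 m/s), for 0.2 s.
2. the start button is pressed fully down (5 mm or more of 6) with the lever in its third click (value of joint load_lever between 0.065 and 0.075 m and value of joint start above 0.005 m), for 0.05 s.
At the end, for the whole second after the job is handed in: The lever rests in its third click (travel 65 to 75 mm; the click is at 70 mm), the start button has been pressed to at least 5 mm after that and is up again (under 1 mm), and nothing is touched (all of step 1 and value of joint start below 0.001 m).
It fails at once if the lever runs on past the third click (over the next hump, travel above 79 mm) (value of joint load_lever above 0.079 m).
It fails at once if the start button is pressed (3 mm) while the lever is not in its third click (value of joint start above 0.003 m and not (value of joint load_lever between 0.065 and 0.075 m)).
It fails at once if the lever is squeezed or shoved hard (over 30 N) (contact force between the fingers and load_lever above 30 N).
It fails at once if a bystander is lifted, carried or shifted by more than 30 mm (distance of any of offcut, jar_lid, screw_jar, glue_bottle, mallet, driver from where it was at the start of the episode above 0.03 m).
It also fails if it takes over 64 s, if anything falls off the work surface, if the arm or the gripper's body presses on something with over 40 N, if the wrist force passes 120 N, or if a joint passes its speed limit or range.

ROBOT

A 6-joint arm with a two-finger parallel gripper is mounted at the origin on the work surface. World frame = base frame: x ahead of the robot, y to its left, z up, the work surface at z = 0. Lengths are in mm, angles in degrees, forces in N, time in s.
With the tool pointing down it reaches from about 350 to 850 mm from the base axis. Payload 8.1 kg.
Tool frame: the origin (TCP) lies at the very end of the fingers, on their centre line; the grasp point (between the pads) lies 19 mm behind it (pinch_z is the z of the grasp point in the tool frame, in mm); z points along the fingers, y is the direction in which the jaws open and shut (so a half turn about z gives the same grasp; the last joint's range is limited). The gripper opens to 85 mm and grips with 20 to 120 N. Pads are 22 mm wide; open, the fingers measure 114 mm over their backs; the gripper's body (76 mm by 85 mm) begins 54 mm behind the grasp point. The pads swing forward as they close: fully open they stand 13 mm farther back than shut.
Start: joints at [-76.799, 7.471, 85.268, -0, 87.261, -4.893], TCP at [186.366, -570.327, 231.292] pointing down, gripper open.
Joint ranges: [-169.43, 169.43], [-51.17, 129.36], [1.28, 143.12], [-76.62, 256.62], [0, 156.53], [-152.29, 152.29]. Speed limits (degrees/s): [136.94, 136.94, 159.86, 180, 180, 180].

INTERFACE

Orientations are given as [roll, pitch, yaw] about the fixed x, y, z axes, in that order (R = Rz(yaw) Ry(pitch) Rx(roll)).
In Python, from bench import * gives the robot as it stands.
- The arm moves only by the shell command python3 -m creep 'ROWS' [FORCE]. ROWS is a JSON object of lists of equal length, an entry for each row: "translation": the shift along the tool's x, y, z in mm, a list of three; "rotation": the turn, a rotation vector about the tool's x, y, z in rad, a list of three; "claw": the finger opening in mm, from 0 to 85.4. In form: {"translation": [[dx, dy, dz], ...], "rotation": [[ax, ay, az], ...], "claw": [claw, ...]}. A call has 1 to 10 rows; each row shifts and turns the commanded pose from where the row before left it, along the tool's axes as they then stand; what a row does not reach is not made up. A row lasts 1/10 s, in which the tool goes at most 50 mm and 8.59 degrees, less where a joint would pass 70% of its speed; a pose out of reach is approached as far as the arm can. A call is refused whole if a number of a shift passes 50 or a number of a turn 0.15, either way. A call with a gripper value outside its range is refused whole. The fingers move at their own pace and stop on an object; FORCE is the grip in N (left out, the last holds). Time passes only in rows, so rows that do not move let the fingers close. It gives the time, the measured TCP pose, the force and the opening at its end, in the units of the state.
- sense(): the state, without advancing time (a new reading comes with each control period).
- snapshot(name): name is "scene" or "top"; returns a dict with "frame" (420x560x3 uint8, red, green, blue), "intrinsics" (3x3 intrinsics, pixels), "extrinsics" (4x4, takes a point from camera to world coordinates). Camera axes: x right, y up, looking along -z (the intrinsics and any distortion apply to the point x, -y, -z); pixel columns grow to the right and rows downward; lengths in mm; the calibration is good to about 2 mm. A picture is of the moment at which its call begins. There is no depth.
- hand_in(): hands the job in, once; it reports no verdict.
The state is a dict: "time": time; "joint_pos": joint angles; "qd": joint speeds; "joint_efforts": joint torques, N m; "tool_pos": TCP position; "tcp_rot": TCP orientation; "ft_force": force on the tool from outside, world axes, zero at the start; "wrist_torque": the same for the moment, N m; "finger_gap": finger opening in mm.
Only numpy, scipy, OpenCV 4.12 (cv2) and the standard library are available. Lean on these libraries where they do the work, as an engineer would, in place of code of your own. Each camera call takes 0.05 s, during which the arm holds its last target.

## Working session

There is one attempt and no reset: what is moved stays moved. The work goes in short steps, Python scripts to look and compute and a shell command to move; the robot and the scene stay as the last step left them, time stands still between calls to the robot, and variables do not carry over. Pictures are saved under pics/ and viewed, and the job is handed in when it is done.

```bash
mkdir -p pics; ls; python3 - <<'E'
from bench import *
import cv2,json
s=sense();print(s)
for n in("scene","top"):
    d=snapshot(n);cv2.imwrite(f"pics/{n}0.png",d["frame"][:,:,::-1]);print(n,d["intrinsics"],d["extrinsics"],[k for k in d])
    import numpy as np;np.savez(f"{n}0.npz",**d)
E
```

```text
pics
{'time': 0.0, 'joint_pos': array([-7.67987514e+01,  7.51589795e+00,  8.53301095e+01,  2.51622758e-04,
        8.72609025e+01, -4.89168742e+00]), 'qd': array([-0.08795706, -0.06874833,  0.00192161, -0.00143587, -0.03421836,
        0.01806942]), 'joint_efforts': array([ 4.16757093e-04, -5.69401324e+01, -5.00544763e+01, -5.30919488e-05,
        1.48193497e-02,  7.09561007e-06]), 'tool_pos': array([ 186.24535758, -569.78077229,  230.22823646]), 'tcp_rot': array([-1.79893501e+02, -9.36685733e-03,  1.80929151e+01]), 'ft_force': array([-0.72581783,  0.28811091, -0.01335484]), 'wrist_torque': array([-0.00929516, -0.01663762,  0.01538237]), 'finger_gap': 85.52120769860811}
scene [[418.65471148   0.         281.32024811]
 [  0.         418.65471148 205.31333928]
 [  0.           0.           1.        ]] [[ 1.42411106e-01 -8.40474737e-01  5.22801389e-01  1.05518748e+03]
 [ 9.89805270e-01  1.22070177e-01 -7.33784644e-02 -5.34119889e+01]
 [-2.14571260e-03  5.27921479e-01  8.49290473e-01  9.77011583e+02]
 [ 0.00000000e+00  0.00000000e+00  0.00000000e+00  1.00000000e+00]] ['frame', 'intrinsics', 'extrinsics']
top [[439.24383652   0.         283.57997193]
 [  0.         439.24383652 206.54158789]
 [  0.           0.           1.        ]] [[ 2.17868847e-02  9.88730354e-01 -1.48113532e-01  3.33945116e+02]
 [-9.99760150e-01  2.12159161e-02 -5.43393219e-03  1.66755326e+01]
 [-2.23032944e-03  1.48196395e-01  9.88955436e-01  1.43924793e+03]
 [ 0.00000000e+00  0.00000000e+00  0.00000000e+00  1.00000000e+00]] ['frame', 'intrinsics', 'extrinsics']
```

View pics/scene0.png

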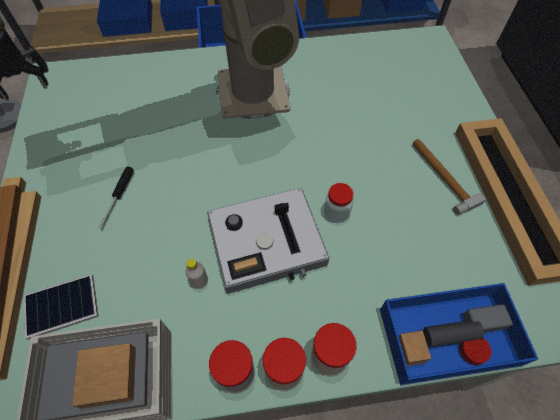

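View pics/top0.png

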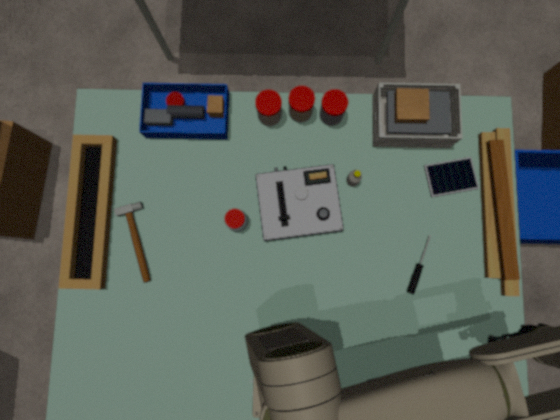

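The tester is around (267,237) in scene and (300,202) in top. The lever is at (282,209) and (284,219), and the button at (234,221) and (323,213). I'll zoom in on both.

```bash
python3 - <<'E'
import cv2,numpy as np
a=np.load("scene0.npz")["frame"][180:295,195:340,::-1]
b=np.load("top0.npz")["frame"][155:250,245:370,::-1]
cv2.imwrite("pics/s1.png",cv2.resize(a,None,fx=5,fy=5,interpolation=cv2.INTER_CUBIC))
cv2.imwrite("pics/t1.png",cv2.resize(b,None,fx=6,fy=6,interpolation=cv2.INTER_CUBIC))
E
```

```text
(no output)
```

View pics/s1.png

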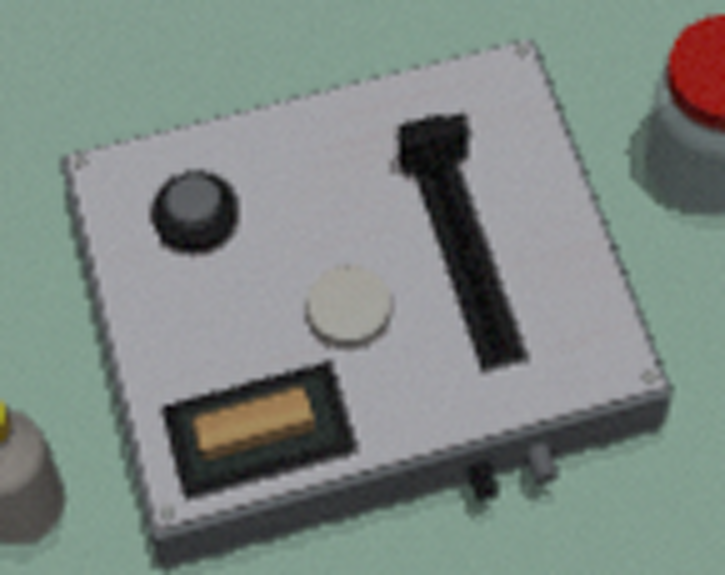

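View pics/t1.png

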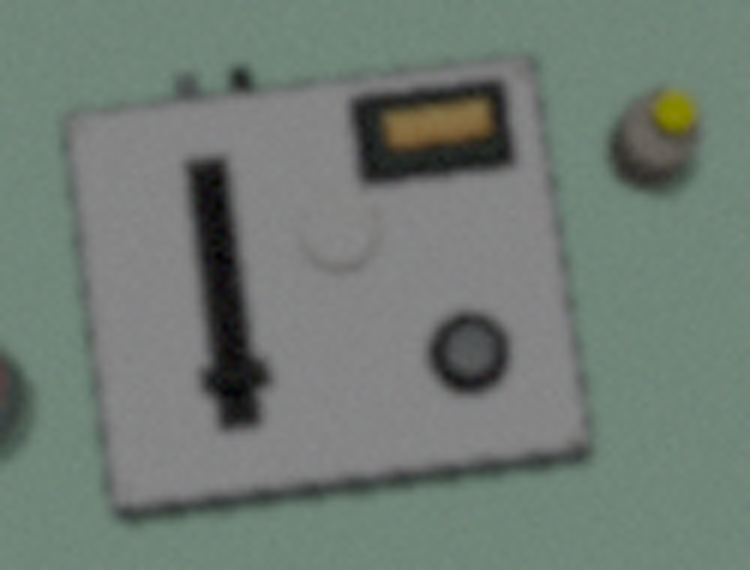

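```bash
cat > h.py <<'E'
import numpy as np
def cam(n):
    d=np.load(n+"0.npz");return d["intrinsics"],d["extrinsics"]
def proj(n,P):
    K,E=cam(n);P=np.atleast_2d(P);q=(P-E[:3,3])@E[:3,:3];q=q*[1,-1,-1];q=q@K.T;return q[:,:2]/q[:,2:]
def unproj(n,uv,z):
    K,E=cam(n);uv=np.atleast_2d(uv);d=np.c_[uv,np.ones(len(uv))]@np.linalg.inv(K).T*[1,-1,-1]@E[:3,:3].T
    t=(z-E[2,3])/d[:,2];return E[:3,3]+d*t[:,None]
def W(p,L):
    c,s=np.cos(p[2]),np.sin(p[2]);L=np.atleast_2d(L).astype(float);return np.c_[p[0]+c*L[:,0]-s*L[:,1],p[1]+s*L[:,0]+c*L[:,1],L[:,2]]
def cs(a):return (np.array(a,float)+.5)/5-.5+[195,180]
def ct(a):return (np.array(a,float)+.5)/6-.5+[245,155]
E
python3 - <<'E'
from h import *
from scipy.optimize import least_squares
L=[[-110,-130,50],[-110,130,50],[110,130,50],[110,-130,50],[-50,-70,72],[66,46,50],[66,64,50]]
S=cs([[65,158],[533,42],[668,388],[155,535],[193,197],[482,371],[527,358]])
T=ct([[586,446],[115,505],[68,115],[532,60],[469,349],[226,160],[188,163]])
fs=lambda p:(proj("scene",W(p,L))-S).ravel(); ft=lambda p:(proj("top",W(p,L))-T).ravel()
np.set_printoptions(precision=2,suppress=True)
for f in(fs,ft,lambda p:np.r_[fs(p),ft(p)]):
    r=least_squares(f,[560,0,0]);print(r.x,np.degrees(r.x[2]),r.fun.reshape(-1,2).tolist())
p=r.x;np.save("p.npy",p)
print(W(p,L))
# lever top
t=lambda p,w:((w-p[:2])@np.array([[np.cos(p[2]),-np.sin(p[2])],[np.sin(p[2]),np.cos(p[2])]]))
for n,uv in(("scene",cs([[400,121],[466,115],[469,140],[402,147]])),("top",ct([[236,376]]))):
    w=unproj(n,uv,82)[:,:2];print(n,t(p,w))
for q in (np.r_[-50,-70],): pass
for n,uv,z in(("scene",cs([[349,300]]),62),("top",ct([[340,235]]),62)): print(unproj(n,uv,z),t(p,unproj(n,uv,z)[:,:2]))
E
```

```text
[562.24 -22.86   0.14] 8.241768537348213 [[-1.1299088920446252, -0.8091854557104341], [0.8658325660441619, -1.187438543945035], [1.9291480846768536, 1.7783295563284014], [-0.9230362834433379, 1.5083473669579917], [0.2597426023408502, 0.7195954676673466], [0.5000175504385993, -1.72565942259115], [-1.4625439028645815, -1.0240541415289215]]
[562.26 -23.63   0.14] 8.036007533827494 [[1.372415908514597, 0.8836356048998937], [-1.581534194806693, 0.7521595855185126], [-1.2929809638157224, -1.7446903088428485], [0.9958028629774844, -1.870545697333995], [0.2295311726668956, -0.27635656309914225], [-0.25552527178734863, 0.9734882861824588], [0.53402080730541, 1.1231039286335829]]
[562.25 -23.14   0.14] 8.1601419791772 [[-1.1937597244290146, -0.8656896157945368], [0.8388906079924823, -1.1306515267798716], [1.7795845995159425, 1.8820245539588427], [-1.1280618051626448, 1.4745217470924104], [0.16529354064368817, 0.6970529697525194], [0.356617091541068, -1.6733249870434008], [-1.601890316410163, -0.9628748094383752], [1.2825667482437666, 0.7865914461312116], [-1.6489651200803337, 0.8313474019510636], [-1.5054309708466747, -1.6518097490335322], [0.762769360109985, -1.9460588335618354], [0.10391906747781832, -0.3281649684321337], [-0.4452497714998458, 1.0086055779142669], [0.3456106381185009, 1.1700151687325047]]
[[ 471.82 -167.44   50.  ]
 [ 434.91   89.93   50.  ]
 [ 652.68  121.15   50.  ]
 [ 689.59 -136.21   50.  ]
 [ 522.69  -99.53   72.  ]
 [ 621.05   31.76   50.  ]
 [ 618.5    49.58   50.  ]]
scene [[-59.85  39.82]
 [-53.86  72.8 ]
 [-39.24  69.95]
 [-44.79  36.58]]
top [[-51.66  53.37]]
[[583.84 -29.44  62.  ]] [[20.47 -9.3 ]]
[[582.59 -31.11  62.  ]] [[ 19.01 -10.77]]
```

```bash
cat >> h.py <<'E'
def delta(target_local):
    from bench import sense
    from scipy.spatial.transform import Rotation as R
    s=sense();p=np.load("p.npy");w=W(p,target_local)[0]
    r=R.from_euler("xyz",s["tcp_rot"],degrees=True).as_matrix()
    rd=R.from_euler("xyz",[180,0,np.degrees(p[2])],degrees=True).as_matrix()
    rv=R.from_matrix(r.T@rd).as_rotvec()
    loc=(s["tool_pos"][:2]-p[:2])@np.array([[np.cos(p[2]),-np.sin(p[2])],[np.sin(p[2]),np.cos(p[2])]])
    np.set_printoptions(precision=3,suppress=True)
    print("t",round(s["time"],2),"target w",w,"toolshift",(w-s["tool_pos"])@r,"rot",rv,"local",loc,"z",s["tool_pos"][2],"F",s["ft_force"],"gap",s["finger_gap"])
E
python3 -m creep '{"translation":[[0,0,0],[0,0,0],[0,0,0]],"rotation":[[0,0,0.087],[0,0,0.086],[0,0,0]],"claw":[0,0,0]}' 30
python3 -c "
from h import *
delta([-90,55,150])"
```

```text
time: 0.4
tool_pos: [186.3, -570.0, 230.7]
tcp_rot: [-179.9, 0.0, 8.1]
ft_force: [-0.9, -0.4, -0.2]
finger_gap: 43.8
t 0.4 target w [465.354  18.524 150.   ] toolshift [ 359.231 -543.249   81.247] rot [-0.001  0.    -0.001] local [-449.766 -487.975] z 230.71207747335126 F [-0.892 -0.374 -0.214] gap 43.80436270888737
```

```bash
python3 -m creep '{"translation":[[20,-30,0],[20,-30,0],[20,-30,0],[20,-30,0],[20,-30,0],[20,-30,0],[20,-30,0],[20,-30,0],[20,-30,0],[20,-30,0]],"rotation":[[0,0,0],[0,0,0],[0,0,0],[0,0,0],[0,0,0],[0,0,0],[0,0,0],[0,0,0],[0,0,0],[0,0,0]],"claw":[0,0,0,0,0,0,0,0,0,0]}'
python3 -m creep '{"translation":[[20,-30,0],[20,-30,0],[20,-30,0],[20,-30,0],[20,-30,0],[20,-30,0],[20,-30,0],[20,-30,0]],"rotation":[[0,0,0],[0,0,0],[0,0,0],[0,0,0],[0,0,0],[0,0,0],[0,0,0],[0,0,0]],"claw":[0,0,0,0,0,0,0,0]}'
python3 -m creep '{"translation":[[0,0,0],[0,0,0]],"rotation":[[0,0,0],[0,0,0]],"claw":[0,0]}'
python3 -c "
from h import *
delta([-90,55,150])"
```

```text
time: 1.4
tool_pos: [341.9, -243.5, 231.2]
tcp_rot: [-180.0, -0.0, 8.3]
ft_force: [0.1, -1.1, 0.3]
finger_gap: -0.1
time: 2.2
tool_pos: [466.1, 17.0, 231.2]
tcp_rot: [180.0, -0.0, 8.4]
ft_force: [-0.0, -0.5, 0.9]
finger_gap: -0.1
time: 2.4
tool_pos: [465.7, 16.0, 230.9]
tcp_rot: [180.0, 0.1, 8.4]
ft_force: [0.1, -0.8, -0.4]
finger_gap: 0.2
t 2.4 target w [465.354  18.524 150.   ] toolshift [ 0.148 -2.555 80.938] rot [0.    0.001 0.005] local [-90.054  52.456] z 230.93813622053221 F [ 0.081 -0.784 -0.449] gap 0.17846924362156275
```

```bash
python3 -m creep '{"translation":[[0,-2.5,30],[0,0,30],[0,0,30],[0,0,30],[0,0,0],[0,0,0]],"rotation":[[0,0,0.004],[0,0,0],[0,0,0],[0,0,0],[0,0,0],[0,0,0]],"claw":[0,0,0,0,0,0]}'
python3 - <<'E'
from h import *
from bench import snapshot
import cv2
delta([-90,55,64])
a=snapshot("scene")["frame"][150:295,195:370,::-1];b=snapshot("top")["frame"][155:280,245:370,::-1]
a=cv2.resize(a,None,fx=3,fy=3);b=cv2.resize(b,(435,435));cv2.imwrite("pics/c2.png",np.hstack([a[:435,:360],b]))
E
```

```text
time: 3.0
tool_pos: [465.0, 17.0, 111.6]
tcp_rot: [-180.0, 0.1, 7.9]
ft_force: [0.4, 0.6, 0.7]
finger_gap: -0.0
t 3.0 target w [465.354  18.524  64.   ] toolshift [ 0.661 -1.406 47.551] rot [-0.     0.001 -0.004] local [-90.606  53.595] z 111.55134822353602 F [0.373 0.587 0.663] gap -0.03498472149336478
```

View pics/c2.png

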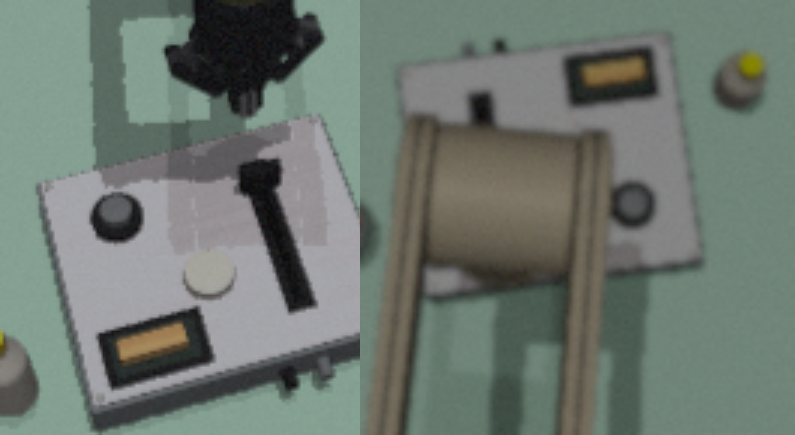

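The fingers are shut behind the lever and line up with it: the tips are at (245,105) and the lever at (260,178) in the left crop. I'll descend and approach gently.

```bash
python3 -m creep '{"translation":[[0,-1.4,23],[0,0,23],[0,0,0],[0,0,0],[0,0,0]],"rotation":[[0,0,0],[0,0,0],[0,0,0],[0,0,0],[0,0,0]],"claw":[0,0,0,0,0]}'
python3 -m creep '{"translation":[[2,0,0],[2,0,0],[2,0,0],[2,0,0],[2,0,0],[0,0,0]],"rotation":[[0,0,0],[0,0,0],[0,0,0],[0,0,0],[0,0,0],[0,0,0]],"claw":[0,0,0,0,0,0]}'
python3 -c "
from h import *
delta([-68,55,64])"
```

```text
time: 3.6
tool_pos: [466.9, 19.1, 67.5]
tcp_rot: [180.0, -0.2, 8.0]
ft_force: [0.3, -0.7, -0.2]
finger_gap: -0.2
time: 4.2
tool_pos: [475.4, 20.7, 65.3]
tcp_rot: [-180.0, 0.0, 8.0]
ft_force: [-0.2, 0.5, 1.4]
finger_gap: -0.0
t 4.2 target w [487.131  21.647  64.   ] toolshift [11.736  0.656  1.262] rot [-0.     0.    -0.004] local [-79.734  55.698] z 65.26240302057876 F [-0.155  0.529  1.413] gap -0.03483377472319803
```

```bash
for i in 1 2; do :; done
python3 -m creep '{"translation":[[2,0,0],[2,0,0],[2,0,0],[2,0,0],[2,0,0]],"rotation":[[0,0,0],[0,0,0],[0,0,0],[0,0,0],[0,0,0]],"claw":[0,0,0,0,0]}'
python3 -m creep '{"translation":[[2,0,0],[2,0,0],[2,0,0],[2,0,0],[2,0,0],[0,0,0]],"rotation":[[0,0,0],[0,0,0],[0,0,0],[0,0,0],[0,0,0],[0,0,0]],"claw":[0,0,0,0,0,0]}'
python3 - <<'E'
from h import *
from bench import snapshot
import cv2
delta([-42,55,64])
a=snapshot("scene")["frame"][165:285,210:330,::-1]
cv2.imwrite("pics/c3.png",cv2.resize(a,None,fx=5,fy=5,interpolation=cv2.INTER_CUBIC))
E
```

```text
time: 4.7
tool_pos: [485.3, 22.1, 65.3]
tcp_rot: [180.0, 0.0, 8.0]
ft_force: [-0.4, -0.5, -0.1]
finger_gap: -0.3
time: 5.3
tool_pos: [495.3, 23.5, 65.3]
tcp_rot: [-180.0, -0.0, 8.0]
ft_force: [-0.3, -0.2, 0.2]
finger_gap: 0.0
t 5.3 target w [512.868  25.337  64.   ] toolshift [17.661  0.569  1.319] rot [-0.    -0.    -0.004] local [-59.659  55.632] z 65.31503428861015 F [-0.291 -0.242  0.249] gap 0.0444877386888246
```

View pics/c3.png

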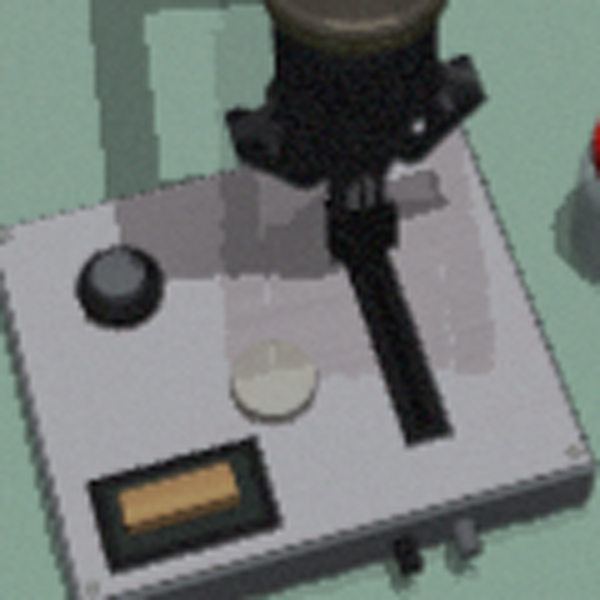

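Contact is just starting, with the fingertips right behind the lever at about (362,205). From here I go 1 mm per row and watch the force.

```bash

python3 -m creep '{"translation":[[1,0,0],[1,0,0]],"rotation":[[0,0,0],[0,0,0]],"claw":[0,0]}'|grep -E "pos|force"
python3 -m creep '{"translation":[[1,0,0],[1,0,0]],"rotation":[[0,0,0],[0,0,0]],"claw":[0,0]}'|grep -E "pos|force"
python3 -m creep '{"translation":[[1,0,0],[1,0,0]],"rotation":[[0,0,0],[0,0,0]],"claw":[0,0]}'|grep -E "pos|force"
python3 -m creep '{"translation":[[1,0,0],[1,0,0]],"rotation":[[0,0,0],[0,0,0]],"claw":[0,0]}'|grep -E "pos|force"
python3 -m creep '{"translation":[[1,0,0],[1,0,0]],"rotation":[[0,0,0],[0,0,0]],"claw":[0,0]}'|grep -E "pos|force"
python3 -c "
from h import *
delta([-42,55,64])"
```

```text
tool_pos: [496.9, 23.7, 65.2]
ft_force: [-1.7, 0.4, -0.5]
tool_pos: [499.0, 24.0, 65.3]
ft_force: [-0.7, -1.1, -0.3]
tool_pos: [501.0, 24.3, 65.3]
ft_force: [-0.9, 1.0, -0.3]
tool_pos: [503.0, 24.6, 65.3]
ft_force: [-0.7, -0.0, 0.2]
tool_pos: [505.0, 24.8, 65.3]
ft_force: [-1.2, 0.8, -1.1]
t 6.35 target w [512.868  25.337  64.   ] toolshift [7.86  0.587 1.305] rot [-0.    -0.    -0.004] local [-49.857  55.615] z 65.30530499860491 F [-1.198  0.797 -1.135] gap 0.1149185498232006
```

```bash

python3 -m creep '{"translation":[[1,0,0],[1,0,0]],"rotation":[[0,0,0],[0,0,0]],"claw":[0,0]}'|grep -E "pos|force"
python3 -m creep '{"translation":[[1,0,0],[1,0,0]],"rotation":[[0,0,0],[0,0,0]],"claw":[0,0]}'|grep -E "pos|force"
python3 -m creep '{"translation":[[1,0,0]],"rotation":[[0,0,0]],"claw":[0]}'|grep -E "pos|force"
python3 -m creep '{"translation":[[1,0,0]],"rotation":[[0,0,0]],"claw":[0]}'|grep -E "pos|force"
python3 -m creep '{"translation":[[1,0,0]],"rotation":[[0,0,0]],"claw":[0]}'|grep -E "pos|force"
python3 -m creep '{"translation":[[1,0,0]],"rotation":[[0,0,0]],"claw":[0]}'|grep -E "pos|force"
python3 -m creep '{"translation":[[1,0,0]],"rotation":[[0,0,0]],"claw":[0]}'|grep -E "pos|force"
python3 -m creep '{"translation":[[1,0,0]],"rotation":[[0,0,0]],"claw":[0]}'|grep -E "pos|force"
python3 -c "
from h import *
delta([-42,55,64])"
```

```text
tool_pos: [506.4, 25.1, 65.2]
ft_force: [-5.8, 0.3, 4.2]
tool_pos: [507.2, 25.2, 65.2]
ft_force: [-13.7, -1.5, 12.6]
tool_pos: [507.9, 25.3, 65.1]
ft_force: [-10.5, -0.6, 8.6]
tool_pos: [509.4, 25.5, 65.0]
ft_force: [-6.2, 0.4, 4.1]
tool_pos: [511.0, 25.7, 65.1]
ft_force: [-4.5, 1.5, 2.6]
tool_pos: [512.3, 25.9, 65.1]
ft_force: [-3.8, 0.4, 1.6]
tool_pos: [513.6, 26.1, 65.1]
ft_force: [-2.7, 1.1, 0.1]
tool_pos: [514.9, 26.3, 65.1]
ft_force: [-1.9, 0.4, -0.6]
t 7.35 target w [512.868  25.337  64.   ] toolshift [-2.109  0.658  1.132] rot [-0.     0.    -0.004] local [-39.889  55.65 ] z 65.13164856618825 F [-1.897  0.416 -0.629] gap -0.16426446258660804
```

```bash

python3 -m creep '{"translation":[[1,0,0]],"rotation":[[0,0,0]],"claw":[0]}'|grep -E "pos|force"
python3 -m creep '{"translation":[[1,0,0]],"rotation":[[0,0,0]],"claw":[0]}'|grep -E "pos|force"
python3 -m creep '{"translation":[[1,0,0]],"rotation":[[0,0,0]],"claw":[0]}'|grep -E "pos|force"
python3 -m creep '{"translation":[[1,0,0]],"rotation":[[0,0,0]],"claw":[0]}'|grep -E "pos|force"
python3 - <<'E'
from h import *
from bench import snapshot
import cv2
delta([-42,55,64])
a=snapshot("scene")["frame"][165:285,210:330,::-1]
cv2.imwrite("pics/c4.png",cv2.resize(a,None,fx=5,fy=5,interpolation=cv2.INTER_CUBIC))
E
```

```text
tool_pos: [516.1, 26.4, 65.2]
ft_force: [-1.4, -0.9, -1.1]
tool_pos: [517.3, 26.4, 65.4]
ft_force: [0.0, -0.0, -0.9]
tool_pos: [518.4, 26.5, 65.6]
ft_force: [0.0, 0.1, -0.3]
tool_pos: [519.2, 26.6, 65.6]
ft_force: [-1.3, -0.7, 0.2]
t 7.75 target w [512.868  25.337  64.   ] toolshift [-6.499  0.407  1.568] rot [ 0.    -0.001 -0.004] local [-35.5    55.384] z 65.57309814283398 F [-1.29  -0.712  0.178] gap 0.010198225188660317
```

View pics/c4.png

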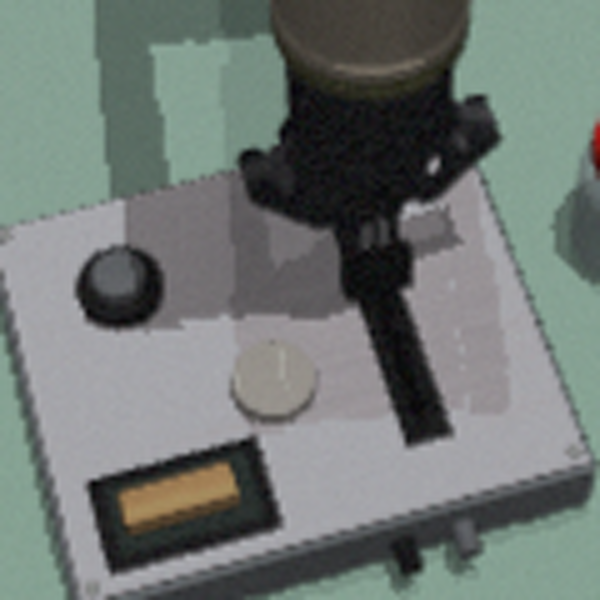

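```bash
python3 - <<'E'
from h import *
p=np.load("p.npy")
for q in (2,10,15,20,25,28,30,35,38,41):
    P=W(p,[[-47+q,37,82],[-47+q,73,82],[-47+q,37,52],[-47+q,73,52]])
    print(q,((proj("scene",P)-[210,165]+.5)*5-.5).round(0).tolist())
E
```

```text
2 [[328.0, 221.0], [396.0, 204.0], [329.0, 252.0], [396.0, 235.0]]
10 [[332.0, 235.0], [401.0, 217.0], [333.0, 265.0], [400.0, 248.0]]
15 [[335.0, 243.0], [404.0, 225.0], [336.0, 273.0], [403.0, 256.0]]
20 [[338.0, 251.0], [407.0, 234.0], [338.0, 281.0], [406.0, 264.0]]
25 [[340.0, 259.0], [410.0, 242.0], [341.0, 289.0], [409.0, 272.0]]
28 [[342.0, 265.0], [412.0, 247.0], [343.0, 294.0], [411.0, 277.0]]
30 [[343.0, 268.0], [413.0, 250.0], [344.0, 298.0], [412.0, 280.0]]
35 [[346.0, 276.0], [416.0, 258.0], [346.0, 306.0], [415.0, 288.0]]
38 [[348.0, 281.0], [418.0, 263.0], [348.0, 311.0], [416.0, 293.0]]
41 [[349.0, 286.0], [419.0, 269.0], [350.0, 316.0], [418.0, 298.0]]
```

The lever's lower-left corner at (345,297) puts the travel at about 29–30 mm, so it is on or near the first crest. I'll keep pushing slowly.

```bash

python3 -m creep '{"translation":[[1,0,0]],"rotation":[[0,0,0]],"claw":[0]}'|grep -E "pos|force"
python3 -m creep '{"translation":[[1,0,0]],"rotation":[[0,0,0]],"claw":[0]}'|grep -E "pos|force"
python3 -m creep '{"translation":[[1,0,0]],"rotation":[[0,0,0]],"claw":[0]}'|grep -E "pos|force"
python3 - <<'E'
from h import *
from bench import snapshot
import cv2
delta([-42,55,64])
a=snapshot("scene")["frame"][165:285,210:330,::-1]
cv2.imwrite("pics/c5.png",cv2.resize(a,None,fx=5,fy=5,interpolation=cv2.INTER_CUBIC))
E
```

```text
tool_pos: [519.9, 26.9, 65.4]
ft_force: [0.1, 0.0, -0.1]
tool_pos: [520.9, 27.0, 65.4]
ft_force: [-0.6, -0.4, 0.3]
tool_pos: [521.7, 27.1, 65.3]
ft_force: [-2.1, -1.1, 1.4]
t 8.1 target w [512.868  25.337  64.   ] toolshift [-9.041  0.554  1.307] rot [ 0.     0.    -0.004] local [-32.956  55.522] z 65.30500836699743 F [-2.127 -1.082  1.422] gap 0.05130158932537445
```

View pics/c5.png

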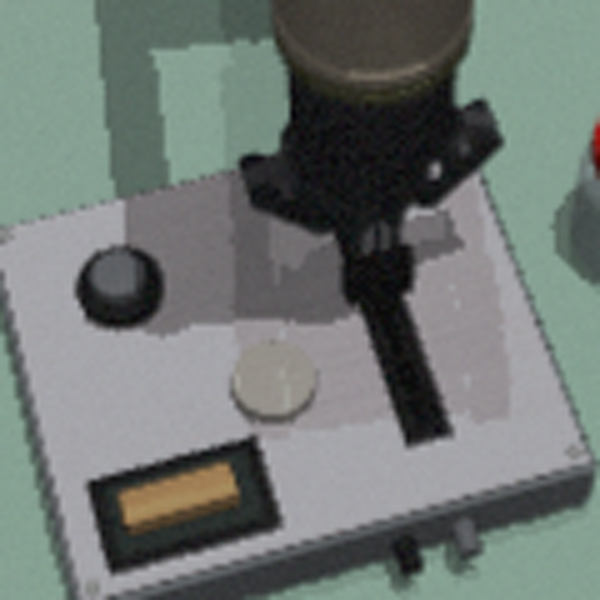

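```bash
cat > q.py <<'E'
from h import *
import cv2
def lev(frame_gray_crop):
    p=np.load("p.npy");out=[]
    # travel: for each q, mean brightness along a point just beside slot, y=40 & y=70, z=50.. find transition
    for y in (40.5,69.5):
        v=[];qs=np.arange(-5,100,.5)
        uv=proj("scene",W(p,np.c_[-47+qs,np.full(len(qs),y),np.full(len(qs),52.)])).astype(np.float32)
        g=cv2.remap(frame_gray_crop,uv[:,0:1],uv[:,1:2],cv2.INTER_LINEAR).ravel().astype(float)
        # last dark sample
        th=90
        i=np.where(g<th)[0]
        i=i.max() if len(i) else -1
        out.append(round(qs[i]+.5*(th-g[i])/(g[i+1]-g[i]),1))
    return out
def now(name=None):
    from bench import snapshot
    f=snapshot("scene")["frame"];g=cv2.cvtColor(f,cv2.COLOR_RGB2GRAY)
    if name: cv2.imwrite("pics/"+name,cv2.resize(f[165:285,210:330,::-1],None,fx=5,fy=5,interpolation=cv2.INTER_CUBIC))
    print("lever q est",lev(g))
E
python3 - <<'E'
from q import *
print(lev(cv2.cvtColor(np.load("scene0.npz")["frame"],cv2.COLOR_RGB2GRAY)))
for n in("c3","c4","c5"):
    a=cv2.cvtColor(cv2.resize(cv2.imread(f"pics/{n}.png"),(120,120),interpolation=cv2.INTER_AREA),cv2.COLOR_BGR2GRAY)
    f=np.full((420,560),200,np.uint8);f[165:285,210:330]=a
    print(n,lev(f))
E
```

```text
[np.float64(2.7), np.float64(0.9)]
c3 [np.float64(12.0), np.float64(8.9)]
c4 [np.float64(35.7), np.float64(33.2)]
c5 [np.float64(38.1), np.float64(36.1)]
```

Camera and force agree that click 1 is done. Travel is about the tool's local x + 70 (pad half-width 11), now around 37. On to click 2.

```bash

python3 -m creep '{"translation":[[1,0,0]],"rotation":[[0,0,0]],"claw":[0]}'|grep -E "pos|force"
python3 -m creep '{"translation":[[1,0,0]],"rotation":[[0,0,0]],"claw":[0]}'|grep -E "pos|force"
python3 -m creep '{"translation":[[1,0,0]],"rotation":[[0,0,0]],"claw":[0]}'|grep -E "pos|force"
python3 -m creep '{"translation":[[1,0,0]],"rotation":[[0,0,0]],"claw":[0]}'|grep -E "pos|force"
python3 -m creep '{"translation":[[1,0,0]],"rotation":[[0,0,0]],"claw":[0]}'|grep -E "pos|force"
python3 -m creep '{"translation":[[1,0,0]],"rotation":[[0,0,0]],"claw":[0]}'|grep -E "pos|force"
python3 -c "
from q import *
delta([-42,55,64]);now('c6.png')"
```

```text
tool_pos: [522.3, 27.2, 65.2]
ft_force: [-7.0, -1.0, 4.1]
tool_pos: [522.7, 27.4, 65.1]
ft_force: [-9.9, -0.6, 7.6]
tool_pos: [523.1, 27.4, 65.0]
ft_force: [-11.4, -1.6, 9.2]
tool_pos: [523.8, 27.5, 65.0]
ft_force: [-11.5, -1.7, 8.7]
tool_pos: [525.3, 27.8, 65.0]
ft_force: [-6.4, -2.1, 5.8]
tool_pos: [526.8, 28.0, 65.0]
ft_force: [-4.8, -0.1, 3.3]
t 8.75 target w [512.868  25.337  64.   ] toolshift [-14.126   0.701   1.065] rot [-0.     0.002 -0.004] local [-27.869  55.65 ] z 65.03519402624804 F [-4.768 -0.056  3.275] gap 0.3335051180328863
lever q est [np.float64(43.3), np.float64(40.1)]
```

```bash

python3 -m creep '{"translation":[[1,0,0]],"rotation":[[0,0,0]],"claw":[0]}'|grep -E "pos|force"
python3 -m creep '{"translation":[[1,0,0]],"rotation":[[0,0,0]],"claw":[0]}'|grep -E "pos|force"
python3 -m creep '{"translation":[[1,0,0]],"rotation":[[0,0,0]],"claw":[0]}'|grep -E "pos|force"
python3 -m creep '{"translation":[[1,0,0]],"rotation":[[0,0,0]],"claw":[0]}'|grep -E "pos|force"
python3 -m creep '{"translation":[[1,0,0]],"rotation":[[0,0,0]],"claw":[0]}'|grep -E "pos|force"
python3 -c "
from q import *
delta([-42,55,64]);now('c7.png')"
```

```text
tool_pos: [528.2, 28.2, 65.1]
ft_force: [-2.7, 0.1, 1.0]
tool_pos: [529.5, 28.4, 65.1]
ft_force: [-2.2, 1.0, -0.2]
tool_pos: [530.7, 28.5, 65.1]
ft_force: [-2.3, 0.1, -1.0]
tool_pos: [531.9, 28.6, 65.2]
ft_force: [-1.9, 0.3, -0.4]
tool_pos: [533.1, 28.7, 65.4]
ft_force: [-0.9, -0.2, -0.3]
t 9.3 target w [512.868  25.337  64.   ] toolshift [-20.511   0.52    1.363] rot [ 0.    -0.001 -0.004] local [-21.488  55.445] z 65.37882901710535 F [-0.918 -0.207 -0.255] gap -0.058365172379215804
lever q est [np.float64(49.3), np.float64(47.5)]
```

```bash

python3 -m creep '{"translation":[[1,0,0]],"rotation":[[0,0,0]],"claw":[0]}'|grep -E "pos|force"
python3 -m creep '{"translation":[[1,0,0]],"rotation":[[0,0,0]],"claw":[0]}'|grep -E "pos|force"
python3 -c "
from q import *
delta([-42,55,64]);now('c8.png')"
python3 -m creep '{"translation":[[1,0,0]],"rotation":[[0,0,0]],"claw":[0]}'|grep -E "pos|force"
python3 -m creep '{"translation":[[1,0,0]],"rotation":[[0,0,0]],"claw":[0]}'|grep -E "pos|force"
python3 -c "
from q import *
delta([-42,55,64]);now('c9.png')"
```

```text
tool_pos: [534.2, 28.8, 65.6]
ft_force: [-0.2, 0.3, -0.0]
tool_pos: [535.0, 28.9, 65.5]
ft_force: [0.1, 0.6, 1.1]
t 9.55 target w [512.868  25.337  64.   ] toolshift [-22.409   0.464   1.524] rot [ 0.    -0.001 -0.004] local [-19.591  55.382] z 65.53739038216008 F [0.139 0.566 1.072] gap 0.21060631086121462
lever q est [np.float64(51.6), np.float64(49.9)]
tool_pos: [535.7, 29.1, 65.4]
ft_force: [-0.5, -0.4, 0.4]
tool_pos: [536.7, 29.2, 65.3]
ft_force: [-0.2, 0.2, 0.6]
t 9.8 target w [512.868  25.337  64.   ] toolshift [-24.125   0.568   1.331] rot [ 0.    -0.    -0.004] local [-17.873  55.481] z 65.33157780460647 F [-0.19   0.153  0.626] gap 0.08950479908389868
lever q est [np.float64(52.7), np.float64(50.6)]
```

The second click is done, since the force fell to zero. Now the third hump; I expect release near x≈549.

```bash

python3 -m creep '{"translation":[[1,0,0]],"rotation":[[0,0,0]],"claw":[0]}'|grep -E "pos|force"
python3 -m creep '{"translation":[[1,0,0]],"rotation":[[0,0,0]],"claw":[0]}'|grep -E "pos|force"
python3 -m creep '{"translation":[[1,0,0]],"rotation":[[0,0,0]],"claw":[0]}'|grep -E "pos|force"
python3 -m creep '{"translation":[[1,0,0]],"rotation":[[0,0,0]],"claw":[0]}'|grep -E "pos|force"
python3 -m creep '{"translation":[[1,0,0]],"rotation":[[0,0,0]],"claw":[0]}'|grep -E "pos|force"
python3 -m creep '{"translation":[[0.5,0,0]],"rotation":[[0,0,0]],"claw":[0]}'|grep -E "pos|force"
python3 -m creep '{"translation":[[0.5,0,0]],"rotation":[[0,0,0]],"claw":[0]}'|grep -E "pos|force"
python3 -c "
from q import *
delta([-42,55,64]);now('c10.png')"
```

```text
tool_pos: [537.5, 29.4, 65.2]
ft_force: [-1.7, -0.4, 0.5]
tool_pos: [538.1, 29.4, 65.3]
ft_force: [-5.3, -0.8, 4.5]
tool_pos: [538.5, 29.5, 65.2]
ft_force: [-9.9, -1.4, 7.4]
tool_pos: [538.8, 29.6, 65.0]
ft_force: [-13.5, -1.2, 10.7]
tool_pos: [539.4, 29.7, 65.0]
ft_force: [-10.6, -1.2, 7.2]
tool_pos: [540.5, 29.9, 65.0]
ft_force: [-6.5, -1.2, 5.4]
tool_pos: [541.4, 30.0, 65.0]
ft_force: [-6.4, -0.2, 4.0]
t 10.55 target w [512.868  25.337  64.   ] toolshift [-28.913   0.667   1.079] rot [-0.     0.003 -0.004] local [-13.082  55.563] z 65.00336601502315 F [-6.357 -0.197  3.999] gap 0.014643903887838748
lever q est [np.float64(57.4), np.float64(55.5)]
```

```bash

python3 -m creep '{"translation":[[1,0,0]],"rotation":[[0,0,0]],"claw":[0]}'|grep -E "pos|force"
python3 -m creep '{"translation":[[1,0,0]],"rotation":[[0,0,0]],"claw":[0]}'|grep -E "pos|force"
python3 -m creep '{"translation":[[1,0,0]],"rotation":[[0,0,0]],"claw":[0]}'|grep -E "pos|force"
python3 -m creep '{"translation":[[0.5,0,0]],"rotation":[[0,0,0]],"claw":[0]}'|grep -E "pos|force"
python3 -m creep '{"translation":[[0.5,0,0]],"rotation":[[0,0,0]],"claw":[0]}'|grep -E "pos|force"
python3 -m creep '{"translation":[[0.5,0,0]],"rotation":[[0,0,0]],"claw":[0]}'|grep -E "pos|force"
python3 -c "
from q import *
delta([-42,55,64]);now('c11.png')"
```

```text
tool_pos: [542.7, 30.2, 65.0]
ft_force: [-4.2, 0.5, 2.3]
tool_pos: [544.1, 30.4, 65.1]
ft_force: [-3.3, 0.1, 1.1]
tool_pos: [545.4, 30.6, 65.0]
ft_force: [-2.4, 0.1, -0.3]
tool_pos: [546.1, 30.7, 65.1]
ft_force: [-2.3, 0.6, -0.7]
tool_pos: [546.6, 30.7, 65.1]
ft_force: [-3.1, 0.4, -0.1]
tool_pos: [547.2, 30.7, 65.3]
ft_force: [-0.3, 0.1, -0.9]
t 11.2 target w [512.868  25.337  64.   ] toolshift [-34.754   0.542   1.247] rot [ 0.    -0.    -0.004] local [-7.245 55.416] z 65.25736772441579 F [-0.323  0.121 -0.912] gap -0.12143784184216955
lever q est [np.float64(63.4), np.float64(61.5)]
```

```bash

python3 -m creep '{"translation":[[0.5,0,0]],"rotation":[[0,0,0]],"claw":[0]}'|grep -E "pos|force"
python3 -m creep '{"translation":[[0.5,0,0]],"rotation":[[0,0,0]],"claw":[0]}'|grep -E "pos|force"
python3 -m creep '{"translation":[[0.5,0,0]],"rotation":[[0,0,0]],"claw":[0]}'|grep -E "pos|force"
python3 -m creep '{"translation":[[0,0,0],[0,0,0]],"rotation":[[0,0,0],[0,0,0]],"claw":[0,0]}'|grep -E "pos|force"
python3 -c "
from q import *
delta([-42,55,64]);now('c12.png')"
```

```text
tool_pos: [547.9, 30.7, 65.5]
ft_force: [-0.9, 0.6, -0.5]
tool_pos: [548.3, 30.8, 65.5]
ft_force: [0.2, -0.1, -0.3]
tool_pos: [548.9, 30.9, 65.5]
ft_force: [-0.2, 0.4, 0.4]
tool_pos: [548.7, 30.9, 65.4]
ft_force: [1.1, 0.5, 0.8]
t 11.75 target w [512.868  25.337  64.   ] toolshift [-36.255   0.518   1.43 ] rot [ 0.    -0.    -0.004] local [-5.744 55.386] z 65.44532302802078 F [1.11  0.548 0.77 ] gap 0.0870924345575343
lever q est [np.float64(65.8), np.float64(64.3)]
```

View pics/c12.png

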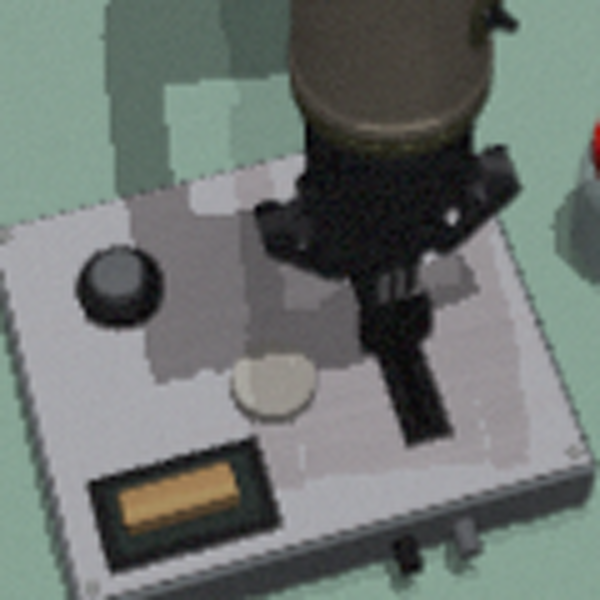

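Force is near zero past the third crest. If the pad is still touching the lever, the force pattern puts the travel at 66.7 mm or more. I'll nudge 2 mm toward the middle, well short of the next hump, then back off.

```bash

python3 -m creep '{"translation":[[0.5,0,0],[0.5,0,0]],"rotation":[[0,0,0],[0,0,0]],"claw":[0,0]}'|grep -E "pos|force"
python3 -m creep '{"translation":[[0.5,0,0],[0.5,0,0]],"rotation":[[0,0,0],[0,0,0]],"claw":[0,0]}'|grep -E "pos|force"
python3 -m creep '{"translation":[[0,0,0],[0,0,0],[0,0,0]],"rotation":[[0,0,0],[0,0,0],[0,0,0]],"claw":[0,0,0]}'|grep -E "pos|force"
python3 -c "
from q import *
delta([-42,55,64]);now('c13.png')"
python3 -m creep '{"translation":[[-5,0,0],[-10,0,0],[-10,0,0],[0,0,0]],"rotation":[[0,0,0],[0,0,0],[0,0,0],[0,0,0]],"claw":[0,0,0,0]}'|grep -E "pos|force"
python3 -c "
from q import *
delta([-50,-70,120]);now('c14.png')"
```

```text
tool_pos: [549.6, 31.0, 65.4]
ft_force: [0.1, 0.3, -0.4]
tool_pos: [550.5, 31.2, 65.3]
ft_force: [-1.0, -1.2, 0.4]
tool_pos: [550.5, 31.2, 65.3]
ft_force: [-0.1, -0.1, -0.3]
t 12.5 target w [512.868  25.337  64.   ] toolshift [-38.068   0.585   1.3  ] rot [-0.    -0.    -0.004] local [-3.931 55.447] z 65.30188819607426 F [-0.086 -0.135 -0.276] gap -0.3301107132026965
lever q est [np.float64(66.8), np.float64(64.4)]
tool_pos: [523.9, 27.6, 64.9]
ft_force: [0.7, 0.2, -0.5]
t 12.95 target w [522.692 -99.533 120.   ] toolshift [-18.873 125.72  -55.118] rot [-0.     0.001 -0.004] local [-30.731  55.66 ] z 64.88136945940566 F [ 0.672  0.163 -0.452] gap -0.05488477333718597
lever q est [np.float64(65.8), np.float64(64.5)]
```

View pics/c14.png

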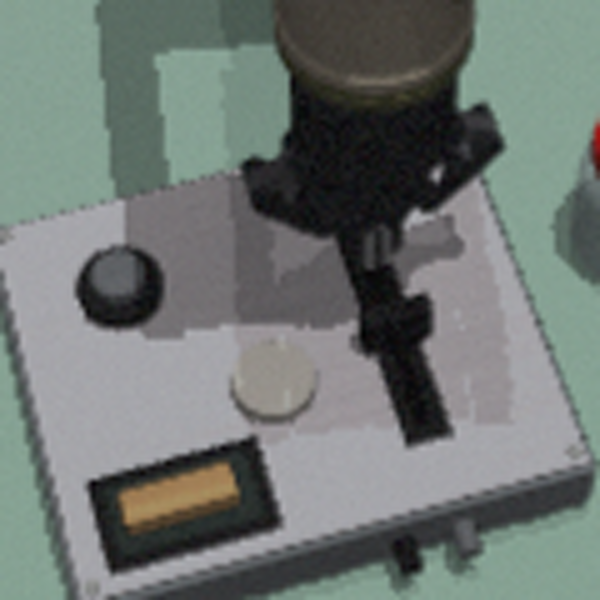

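The lever now stands alone. I'll raise the hand, go over the button, and measure the lever unoccluded before pressing.

```bash

python3 -m creep '{"translation":[[-3,0,-27],[0,0,-28],[-4,25,0],[-4,25,0],[-4,25,0],[-4,25,0],[0,25,0],[0,0,0],[0,0,0]],"rotation":[[0,0,0],[0,0,0],[0,0,0],[0,0,0],[0,0,0],[0,0,0],[0,0,0],[0,0,0],[0,0,0]],"claw":[0,0,0,0,0,0,0,0,0]}'|grep -E "pos|force"
python3 - <<'E'
from q import *
from bench import snapshot
delta([-50,-70,72])
now()
d=snapshot("scene")["frame"];t=snapshot("top")["frame"]
a=cv2.resize(d[180:280,240:320,::-1],None,fx=6,fy=6,interpolation=cv2.INTER_CUBIC)
cv2.imwrite("pics/c15.png",a)
cv2.imwrite("pics/c15t.png",cv2.resize(t[155:250,245:370,::-1],None,fx=6,fy=6,interpolation=cv2.INTER_CUBIC))
E
```

```text
tool_pos: [524.3, -99.0, 120.4]
ft_force: [0.3, -0.0, -0.1]
t 13.9 target w [522.692 -99.533  72.   ] toolshift [-1.65   0.291 48.381] rot [-0.    -0.    -0.005] local [-48.361 -69.727] z 120.38174634992963 F [ 0.278 -0.026 -0.118] gap -0.19883520508477023
lever q est [np.float64(65.8), np.float64(64.2)]
```

View pics/c15.png

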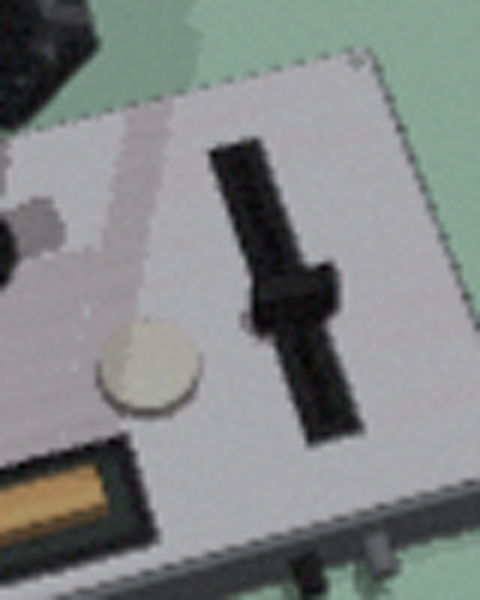

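View pics/c15t.png

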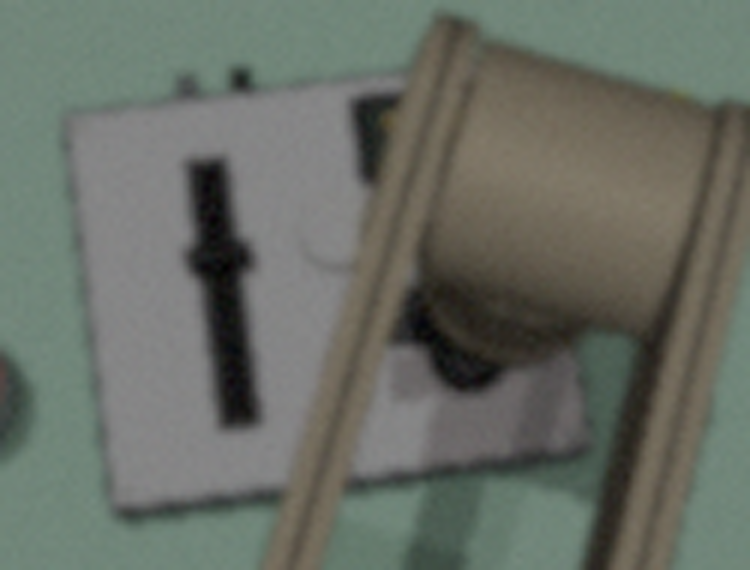

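```bash
python3 - <<'E'
from q import *
p=np.load("p.npy");M=np.array([[np.cos(p[2]),-np.sin(p[2])],[np.sin(p[2]),np.cos(p[2])]])
l=lambda n,uv,z:(unproj(n,uv,z)[:,:2]-p[:2])@M
for z in(52,67,82): print(z,l("top",ct([[236,376],[220,257]]),z)[:,0])
print("slot top",l("top",ct([[208,159],[240,427]]),50)[:,0])
c6=lambda a:(np.array(a,float)+.5)/6-.5+[240,180]
print("slot scene",l("scene",c6([[236,145],[335,441]]),50))
# predicted lever outline in the c15 crop for several q
for q in(62,65,68,70,72):
    P=W(p,[[-59+q,37,82],[-59+q,73,82],[-47+q,37,82],[-47+q,73,82],[-47+q,37,52],[-47+q,73,52]])
    print(q,((proj("scene",P)-[240,180]+.5)*6-.5).round(0).tolist())
E
```

```text
52 [-47.93010596  16.64678543]
67 [-49.79434437  14.08429161]
82 [-51.65858278  11.52179779]
slot top [ 70.83390527 -74.94812826]
slot scene [[-76.23943705  55.680398  ]
 [ 71.24242947  54.72779222]]
62 [[246.0, 272.0], [330.0, 251.0], [254.0, 297.0], [339.0, 275.0], [254.0, 332.0], [337.0, 310.0]]
65 [[248.0, 278.0], [332.0, 257.0], [256.0, 303.0], [341.0, 281.0], [256.0, 338.0], [339.0, 316.0]]
68 [[250.0, 285.0], [334.0, 263.0], [258.0, 310.0], [343.0, 288.0], [258.0, 344.0], [341.0, 322.0]]
70 [[251.0, 289.0], [336.0, 267.0], [259.0, 314.0], [345.0, 292.0], [259.0, 348.0], [342.0, 326.0]]
72 [[252.0, 293.0], [337.0, 271.0], [261.0, 318.0], [346.0, 296.0], [261.0, 352.0], [344.0, 331.0]]
```

The slot's own ends are at −75.6 and +71, so the pose in x is about 2.3 mm off. With that corrected the lever sits at about 68–69 mm, which agrees with the force evidence: in click 3. Now I press the button.

```bash

python3 -m creep '{"translation":[[-2,0,10],[0,0,10],[0,0,10],[0,0,10],[0,0,3],[0,0,0]],"rotation":[[0,0,0],[0,0,0],[0,0,0],[0,0,0],[0,0,0],[0,0,0]],"claw":[0,0,0,0,0,0]}'|grep -E "pos|force"
python3 -m creep '{"translation":[[0,0,1],[0,0,1],[0,0,1]],"rotation":[[0,0,0],[0,0,0],[0,0,0]],"claw":[0,0,0]}'|grep -E "pos|force"
python3 -m creep '{"translation":[[0,0,1],[0,0,1]],"rotation":[[0,0,0],[0,0,0]],"claw":[0,0]}'|grep -E "pos|force"
python3 -m creep '{"translation":[[0,0,1],[0,0,1]],"rotation":[[0,0,0],[0,0,0]],"claw":[0,0]}'|grep -E "pos|force"
```

```text
tool_pos: [521.5, -98.8, 76.2]
ft_force: [0.4, 0.6, -0.6]
tool_pos: [522.6, -99.1, 74.7]
ft_force: [0.5, -0.9, 1.2]
tool_pos: [522.3, -99.0, 72.4]
ft_force: [0.0, -0.4, -0.6]
tool_pos: [522.3, -99.0, 70.4]
ft_force: [-1.8, 0.1, 2.6]
```

```bash

python3 -m creep '{"translation":[[0,0,1],[0,0,1]],"rotation":[[0,0,0],[0,0,0]],"claw":[0,0]}'|grep -E "pos|force"
python3 -m creep '{"translation":[[0,0,1],[0,0,1]],"rotation":[[0,0,0],[0,0,0]],"claw":[0,0]}'|grep -E "pos|force"
python3 -m creep '{"translation":[[0,0,1]],"rotation":[[0,0,0]],"claw":[0]}'|grep -E "pos|force"
python3 -m creep '{"translation":[[0,0,1]],"rotation":[[0,0,0]],"claw":[0]}'|grep -E "pos|force"
python3 -m creep '{"translation":[[0,0,1]],"rotation":[[0,0,0]],"claw":[0]}'|grep -E "pos|force"
python3 -m creep '{"translation":[[0,0,0]],"rotation":[[0,0,0]],"claw":[0]}'|grep -E "pos|force"
```

```text
tool_pos: [522.3, -99.0, 68.4]
ft_force: [-1.1, -0.9, 4.3]
tool_pos: [522.3, -99.1, 66.4]
ft_force: [-1.8, 0.8, 5.4]
tool_pos: [522.4, -99.1, 65.9]
ft_force: [-6.6, 2.0, 16.1]
tool_pos: [522.5, -99.1, 65.7]
ft_force: [-10.9, 2.2, 22.8]
tool_pos: [522.6, -99.1, 65.6]
ft_force: [-14.0, 3.9, 31.7]
tool_pos: [522.6, -99.1, 65.7]
ft_force: [-11.7, 2.9, 25.2]
```

The button is hard against its stop: z is about 65.7 and the force has jumped to 25–30 N. Retracting.

```bash

python3 -m creep '{"translation":[[0,0,-3],[0,0,-5],[0,0,-15],[0,0,-30],[0,0,-40],[-20,0,-40],[-40,0,0],[-40,0,0],[-40,0,0],[0,0,0]],"rotation":[[0,0,0],[0,0,0],[0,0,0],[0,0,0],[0,0,0],[0,0,0],[0,0,0],[0,0,0],[0,0,0],[0,0,0]],"claw":[0,0,0,0,0,0,0,0,0,0]}'|grep -E "pos|force"
python3 -m creep '{"translation":[[0,0,0],[0,0,0],[0,0,0],[0,0,0]],"rotation":[[0,0,0],[0,0,0],[0,0,0],[0,0,0]],"claw":[0,0,0,0]}'
python3 - <<'E'
from q import *
from bench import snapshot
now()
d=snapshot("scene")["frame"]
cv2.imwrite("pics/c16.png",cv2.resize(d[180:295,195:340,::-1],None,fx=5,fy=5,interpolation=cv2.INTER_CUBIC))
E
```

```text
tool_pos: [380.0, -118.4, 196.2]
ft_force: [1.6, -0.8, -0.2]
time: 17.55
tool_pos: [384.1, -118.2, 196.2]
tcp_rot: [-180.0, 0.0, 8.0]
ft_force: [-0.2, 0.7, 0.2]
finger_gap: -0.2
lever q est [np.float64(65.9), np.float64(64.3)]
```

View pics/c16.png

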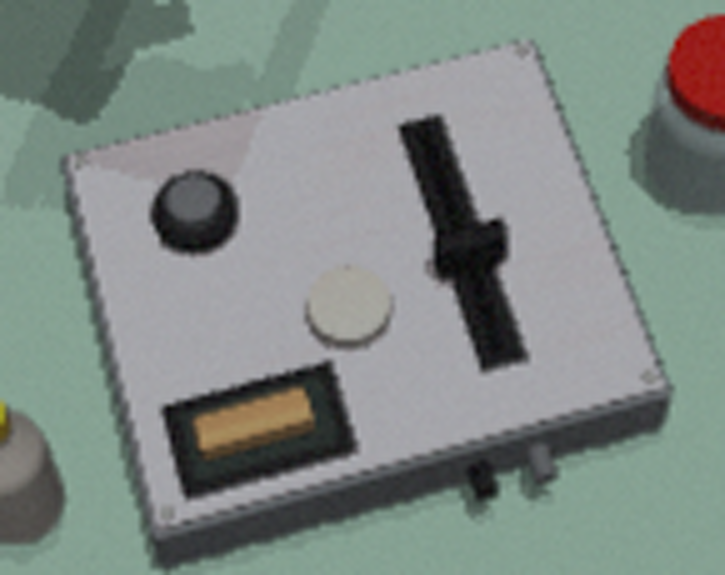

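```bash
python3 -c "
from bench import *
print(hand_in())"
```

```text
the job is handed in; nothing more can be done
None
```

The lever is in its third click, the start button was pressed fully down and sprang back, and the job is handed in (no verdict is reported).

- **Lever:** I pushed it with shut fingertips in 0.5–1 mm steps. Three humps showed up by feel, peaking at tool x ≈ 507, 523 and 539 mm, each easing to about zero. I stopped just past the third and nudged 2 mm towards the middle of the click with no rise in force. The highest force read was about 19 N in total (14 N along the push), under the 30 N limit.
- **Button:** it bottomed out at z ≈ 65.7 mm, with the force jumping from 5 N to 25–35 N. I then drew the hand up and back, clear of the tester.
- **Last checks:** the final picture shows the button up, the lever standing alone, and the lid and offcut unmoved. The jar and bottle look unmoved where they show at its edges. I did not check the mallet and screwdriver again, but the hand went nowhere near the mallet and stayed well above the screwdriver. The wrist force was back to about zero.
- **Disagreement:** the raw camera estimate of lever travel was 64–66 mm, lower than the force and finger position implied (about 68.5 mm). The slot's ends showed my tester position was about 2.3 mm off in x. With that corrected, the camera gives about 67–69 mm, inside the 65–75 mm band.

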